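# Shim a glass measuring cell tight in its spring clamp and hold it

### The arm

A 6-joint arm with a two-finger parallel gripper is mounted at the origin on the work surface. World frame = base frame: x ahead of the robot, y to its left, z up, the work surface at z = 0. Lengths are in mm, angles in rad, forces in N, time in s.
With the tool pointing down it reaches from about 275 to 750 mm from the base axis. Payload 10.2 kg.
Tool frame: the origin (TCP) lies on the centre line of the jaws, within the pads' length; the fingertips stand 14 mm ahead of it and the grasp point (between the pads) lies 5 mm behind it (manip.tcp_to_tips is the distance from the TCP to the fingertips, in mm); z points along the fingers, y is the line along which they close (so a half turn about z gives the same grasp; the last joint's range is limited). The gripper opens to 85 mm and grips with 20 to 120 N. Pads are 22 mm wide; open, the fingers measure 114 mm over their backs; the gripper's body (76 mm by 85 mm) begins 54 mm behind the grasp point. The pads swing forward as they close: fully open they stand 13 mm farther back than shut.
Start: joints at [1.098, 0.313, 1.498, -0, 1.331, -0.223], TCP at [129.798, 508.708, 245.294] pointing down, gripper open.
Joint ranges: [-2.94, 2.94], [-0.97, 2.17], [0.19, 2.56], [-1.23, 4.37], [0.02, 3.11], [-2.88, 2.88]. Speed limits (rad/s): [2.39, 2.39, 3.01, 3.14, 3.14, 3.14].

### API

Orientations are given as a unit quaternion [x, y, z, w].
In Python, from cell import manip, release, gripper_close, status, cams, finder gives the robot as it stands. Calls block until the motion is done:
- manip.movep(position, orientation): joint-space move of the TCP to a pose.
- manip.line_to(position, orientation=None, speed=150, stop_force=None): straight line of the TCP; orientation=None keeps the orientation; speed is the mean speed in mm/s. With stop_force (N) it stops when the force on the tool has changed by that much, and returns True; else False.
- manip.movej(angles): joint-space move.
- release() and gripper_close(force=None): open the fingers fully, or close them until they stop; force is the grip in N (None keeps the last).
- manip.wait(seconds).
- manip.inverse_kinematics(position, orientation): joint angles nearest the present ones, or None.
- status.sense(): the state.
- cams.grab_frame(name): name is "scene" or "top" or "wrist"; returns the picture (400x640x3 uint8, red, green, blue); there is no depth.
- cams.calibration(name): a dict with "camera_matrix" (3x3 intrinsics, pixels), "k1" (the pictures are not rectified: a ray, as slopes to the right and down, at radius r is drawn at 1 + k1 r^2 times it, then the intrinsics apply), "pose" (4x4, takes a point from camera to world coordinates); the wrist camera has in their place "tool_from_camera" (4x4, takes a point from camera to tool coordinates, whose origin is the TCP and whose axes are the flange's). Camera axes: x right, y up, looking along -z (the intrinsics and any distortion apply to the point x, -y, -z); pixel columns grow to the right and rows downward; lengths in mm; the calibration is good to about 2 mm. A picture is of the moment at which its call begins: read the wrist's pose just before it. calibration takes no time and is no camera call.
A pose or a line that the arm cannot do raises manip.IKError and nothing moves.
- manip.hand_in(): hands the job in; it is judged then, once.
Trained networks look in the newest picture that a camera, given by its name, has taken for a name from the list of things; names that differ only in an ending like _2 or _b are one class to them, and where a whole thing is asked for, a point or a joint stands for the part that bears it (a point fixed in the world has none). Each returns a list of dicts, best first, with "conf" (0 to 1); they miss things now and then, are a little off and sometimes report something else, mostly with a low value. They report only what shows in the picture. A call takes as long as a camera call. They do not tell look-alikes from the thing itself.
- finder.look_for(camera, target): "location" ([column, row] in pixels, amid what is visible of it).
- finder.place_of(camera, target): "location" ([column, row] in pixels: a listed point, or the origin of a listed thing).
The state is a dict: "time_s": time; "q": joint angles; "joint_vel": joint speeds; "joint_torque": joint torques, N m; "tcp_pos": TCP position; "orientation": TCP orientation; "ft_force": force on the tool from outside, world axes, zero at the start; "torque": the same for the moment, N m; "grip_width": finger opening in mm; "gripper_force": force on a finger pad.
Only numpy, scipy, OpenCV 4.12 (cv2) and the standard library are available. Lean on these libraries where they do the work, as an engineer would, in place of code of your own. Each camera call takes 0.05 s, during which the arm holds its last target. There are 200 camera calls.

### The job

First lift the little amber vial out of the gap in the cell clamp and stand it upright on the bare bench, clear of the clamp. Then stand white spacers from the tray one at a time upright in the gap, fully down on the clamp's floor, between the pusher's grey nose plate and the glass cell, until pushing the pusher's paddle towards the cell squeezes the stack tight, with the sprung nose plate clearly pressed back (half a centimetre or more); spacers you do not need stay in the tray. Finish while holding the pusher pushed in with the gripper against the paddle, because it springs back when let go; leave the bottle, jug and dropper bottle alone.

Things in the scene. Friction and masses are not known exactly. Their poses are not given: they have to be found in the camera images.
- clamp: aluminium clamp base fixed to the bench, 66 (x) x 220 (y) mm; origin at the centre of its underside on the bench. Its channel runs along its own y: pusher at the -y end, stop at the +y end. The channel floor is 8 mm above the origin, 50 mm wide between two rails 12 mm higher than the floor. Its place and yaw vary
- paddle_back (a point): point on the paddle, an upright steel plate at the back (-y end) of the dark sliding pusher, 34 mm wide (x), 10 mm thick (y), top 80 mm above the bench, which the fingers push towards clamp +y: the middle of the upper part of its back face (the side away from the cell), 60 mm above the bench; 95 mm from the clamp's origin towards -y when the pusher is out. Free bench lies behind it
- pusher (a joint): how far the pusher has slid towards the stop (clamp +y): 0 = out, 0.026 m = end of its travel. A light spring (2 N when out, 4.6 N at full travel) returns it when let go; it has no latch
- nose_face (a point): centre of the front face of the nose plate, a grey plate carried on a spring at the pusher's front, 44 (x) x 8 (y) x 28 mm, top 38 mm above the bench; the point lies 24 mm above the bench; 20 mm from the clamp's origin towards -y when the pusher is out
- nose (a joint): how far the nose plate is pressed back into the pusher: 0 = free, 0.020 m = fully back; spring of 0.8 N per mm. Tight means more than 4 mm while the pusher is pushed in
- stop: fixed aluminium end block, 50 (x) x 20 (y) x 34 mm, axes as the clamp's, origin at the centre of its underside on the channel floor; its place along the channel varies by 17 mm from run to run, so one or two spacers are needed
- cell: loose glass cell with black ends, 44 (x) x 36 (y) x 30 mm, about 120 g, axes as the clamp's, standing on the channel floor against the stop; origin at the centre of its underside, so the face that the spacers meet is 18 mm from it towards -y. Two 6 mm ports stand on its top
- vial: amber capped vial, 20 mm diameter, 66 mm high, standing on the channel floor in the gap between nose plate and cell; origin at the centre of its underside, 30 g
- tray: black tray fixed to the bench, 70 (x) x 126 (y) mm, walls 24 mm high, three compartments side by side along its y, floor 10 mm above the bench; origin at the centre of its underside
- spacer0: white plastic spacer standing upright in a tray compartment: foot 44 (x) x 14 (y) mm and 30 mm high, above it a tab 26 (x) x 14 (y) mm up to 72 mm; thickness along its y, origin at the centre of its underside, 45 g. Grip the tab across its 26 mm width
- spacer1: a second spacer, the same as spacer0
- spacer2: a third spacer, the same as spacer0
- bottle: bystander: amber reagent bottle, 84 mm diameter, 160 mm high, origin at the centre of its underside
- jug: bystander: clear plastic jug, 84 mm diameter, 100 mm high, with a handle, origin at the centre of its underside
- dropper: bystander: small white bottle, 40 mm diameter, 75 mm high, origin at the centre of its underside
Mind the look-alikes: they are no part of the job. Leave any blue or green look-alike of the clamp alone.

How it is judged:
By the outcome, as a careful person would: the job done as asked, in the order asked, and still so for the second after the job is handed in, while the arm keeps its last pose, push and grip.
It also fails if it takes over 72 s, if anything falls off the work surface, if the arm or the gripper's body presses on something with over 40 N, if the wrist force passes 120 N, or if a joint passes its speed limit or range.

## Working session

There is one attempt and no reset: what is moved stays moved. The work goes in short steps, each a Python script; the robot and the scene stay as the last script left them, time stands still between calls to the robot, and variables do not carry over. Pictures are saved under pics/ and viewed, at most 10 in all, crops included, and the job is handed in when it is done.

```bash
ls; mkdir -p pics; python3 - <<'E'
from cell import manip,status,cams,finder
import cv2,numpy as np
for c in("scene","top"):
    im=cams.grab_frame(c); cv2.imwrite(f"pics/{c}0.png",im[:,:,::-1])
    for t in("clamp","paddle_back","nose_face","stop","cell","vial","tray","spacer0"):
        print(c,t,[(np.round(d["location"]).tolist(),round(d["conf"],2)) for d in finder.place_of(c,t)][:4])
s=status.sense();print(s["time_s"],s["orientation"],s["tcp_pos"])
for c in("scene","top","wrist"):print(cams.calibration(c))
E
```

```text
pics
scene clamp [([217.0, 225.0], 0.82), ([336.0, 160.0], 0.78), ([332.0, 228.0], 0.67)]
scene paddle_back [([320.0, 188.0], 0.96), ([204.0, 189.0], 0.74), ([328.0, 127.0], 0.7)]
scene nose_face [([328.0, 218.0], 0.56), ([337.0, 146.0], 0.53), ([210.0, 210.0], 0.46)]
scene stop [([343.0, 239.0], 0.82)]
scene cell [([339.0, 236.0], 0.66), ([333.0, 227.0], 0.16)]
scene vial [([332.0, 225.0], 0.67), ([217.0, 168.0], 0.45)]
scene tray [([277.0, 273.0], 0.84), ([219.0, 168.0], 0.33)]
scene spacer0 [([279.0, 272.0], 0.62), ([281.0, 289.0], 0.56), ([274.0, 259.0], 0.47)]
top clamp [([370.0, 130.0], 0.97), ([310.0, 220.0], 0.79)]
top paddle_back [([346.0, 219.0], 0.64), ([404.0, 124.0], 0.58), ([323.0, 222.0], 0.2)]
top nose_face [([411.0, 281.0], 0.65), ([374.0, 126.0], 0.61), ([318.0, 219.0], 0.55), ([349.0, 221.0], 0.27)]
top stop [([296.0, 218.0], 0.65)]
top cell [([302.0, 216.0], 0.53)]
top vial [([313.0, 220.0], 0.51)]
top tray [([293.0, 156.0], 0.78), ([312.0, 219.0], 0.63), ([212.0, 163.0], 0.62)]
top spacer0 [([300.0, 156.0], 0.55), ([288.0, 154.0], 0.48), ([276.0, 149.0], 0.45)]
0
[... 1075 characters left out ...]
4e-01,  9.91671204e-01,
         1.49596180e+03],
       [ 0.00000000e+00,  0.00000000e+00,  0.00000000e+00,
         1.00000000e+00]])}
{'camera_matrix': array([[324.53882488,   0.        , 317.77368045],
       [  0.        , 324.53882488, 198.1947919 ],
       [  0.        ,   0.        ,   1.        ]]), 'k1': -0.038503898830134484, 'tool_from_camera': array([[ 3.47048859e-04,  9.65893533e-01,  2.58939302e-01,
         6.50848912e+01],
       [ 9.99999930e-01, -3.72177914e-04,  4.80244041e-05,
         1.07227222e+00],
       [ 1.42757951e-04,  2.58939267e-01, -9.65893594e-01,
        -1.28145961e+02],
       [ 0.00000000e+00,  0.00000000e+00,  0.00000000e+00,
         1.00000000e+00]])}
```

```bash
python3 - <<'E'
import cv2,numpy as np
a=cv2.imread("pics/scene0.png")[90:330,140:460];b=cv2.imread("pics/top0.png")[80:320,180:500]
cv2.imwrite("pics/v1.png",cv2.resize(a,None,fx=2.5,fy=2.5,interpolation=2))
cv2.imwrite("pics/v2.png",cv2.resize(b,None,fx=2.5,fy=2.5,interpolation=2))
E
```

```text
(no output)
```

View pics/v1.png

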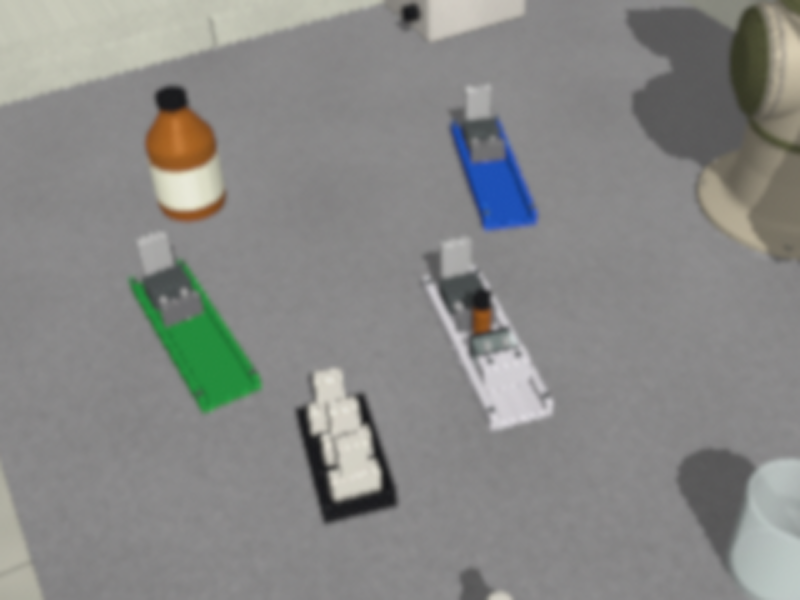

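View pics/v2.png

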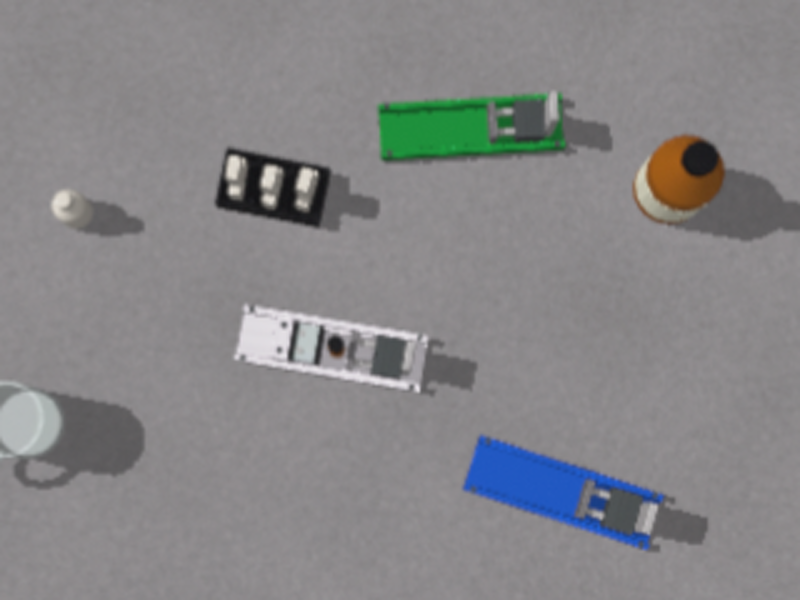

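The aluminium clamp, with the vial in it, is the one near top pixel (312,219). The green one at (369,131) and the blue one at (405,278) are look-alikes. The tray is at top (289,154). I'll confirm with a near wrist crop.

```bash
cat >h.py <<'E'
import numpy as np,cv2
from scipy.spatial.transform import Rotation as R
from cell import manip,release,gripper_close,status,cams,finder
def quat(th): # tool down, closing axis at world angle th
    a=(th+np.pi/2)/2; return [np.cos(a),np.sin(a),0,0]
def campose(cam,s=None):
    c=cams.calibration(cam)
    if cam!="wrist": return c,c["pose"]
    T=np.eye(4);T[:3,:3]=R.from_quat(s["orientation"]).as_matrix();T[:3,3]=s["tcp_pos"]
    return c,T@c["tool_from_camera"]
def p2w(cam,uv,z,s=None):
    c,P=campose(cam,s);K=c["camera_matrix"]
    d=(np.array(uv,float)-K[:2,2])/K[0,0]; u=d.copy()
    for _ in range(8): u=d/(1+c["k1"]*(u@u))
    r=P[:3,:3]@[u[0],-u[1],-1]
    return P[:3,3]+r*(z-P[2,3])/r[2]
def proj(cam,p,s=None):
    c,P=campose(cam,s);K=c["camera_matrix"]
    q=P[:3,:3].T@(np.asarray(p,float)-P[:3,3]);u=np.array([q[0],-q[1]])/-q[2]
    u=u*(1+c["k1"]*(u@u));return u*K[0,0]+K[:2,2]
def snap(cam,name):
    s=status.sense();im=cams.grab_frame(cam);cv2.imwrite(f"pics/{name}.png",im[:,:,::-1]);return s,im
def frame(o,yaw): # local->world
    M=R.from_euler("z",yaw).as_matrix();return lambda *p:np.array([*o,0.])+M@np.array(p,float)
E
python3 - <<'E'
from h import *
c=lambda u,v:(180+u/2.5,80+v/2.5)
for n,q,z in[("clamp",[(245,305),(428,335),(420,390),(235,360)],20),("tray",[(228,148),(329,165),(320,226),(217,207)],24)]:
    w=np.array([p2w("top",c(*x),z) for x in q]);print(n,w.round(),w.mean(0))
    d=w[0]+w[3]-w[1]-w[2];yaw=np.arctan2(-d[0],d[1]);print(yaw)
    if n=="clamp":C,cy=w.mean(0),yaw
    else:T=w.mean(0)
m=(C+T)/2
th=cy+np.pi/2*0
f=lambda th:manip.inverse_kinematics([*m[:2]-52*np.array([np.cos(th+np.pi/2),np.sin(th+np.pi/2)]),300],quat(th))
for th in(cy,cy+np.pi):print(th,f(th))
E
```

```text
clamp [[516. 126.  20.]
 [475. -88.  20.]
 [411. -76.  20.]
 [452. 139.  20.]] [463.47316049  25.21910958  20.        ]
-0.18927047464330987
tray [[705. 143.  24.]
 [681.  23.  24.]
 [608.  36.  24.]
 [634. 157.  24.]] [656.88688067  89.79499628  24.        ]
-0.20620946743379615
-0.18927047464330987 [-2.01199970e-01  3.37970411e-01  1.32155782e+00 -4.44089210e-16
  1.48206442e+00 -1.19294952e-02]
2.952322178946483 None
```

```bash
python3 - <<'E'
from h import *
th=-0.195;x=np.array([-np.sin(th),np.cos(th)])
def view(c,z,n):
    manip.movep([*(np.array(c)-(65-0.268*(z+128-30))*x*1),z],quat(th))
    s,im=snap("wrist",n);print(n,s["time_s"],np.array(s["tcp_pos"]).round(1),np.array(s["orientation"]).round(4))
    np.save(n+".npy",np.r_[s["tcp_pos"],s["orientation"]])
    for t,z in{"clamp":(0),"paddle_back":60,"nose_face":24,"stop":8,"cell":8,"vial":8,"tray":0,"spacer0":10}.items():
        for d in finder.place_of("wrist",t)[:3]:
            print(t,np.round(d["location"],1),round(d["conf"],2),p2w("wrist",d["location"],z,s)[:2].round(1))
view((463,25),190,"w1")
view((657,90),190,"w2")
for n in("w1","w2"):
    im=cv2.imread(f"pics/{n}.png");cv2.imwrite(f"pics/{n}b.png",cv2.resize(im[20:380,80:560],None,fx=1.65,fy=1.65,interpolation=2))
E
```

```text
w1 2.9917 [465.4  37.6 190.1] [7.722e-01 6.354e-01 1.000e-04 0.000e+00]
clamp [573.2 292.3] 0.85 [ 725.9 -145.5]
clamp [320.2 189.6] 0.57 [466.3  27.4]
paddle_back [320.7 304.4] 0.6 [448.7 -63.5]
nose_face [587.3 315.7] 0.72 [ 724.  -159.7]
nose_face [318.3 212.8] 0.69 [461.2  11.1]
nose_face [317.2 160.1] 0.56 [469.8  60.6]
stop [321.7 130.6] 0.81 [478.9  84.9]
cell [319.4 160.4] 0.87 [471.4  57.7]
vial [320.5 196.3] 0.81 [465.6  22.5]
tray [508.7  83.3] 0.97 [660.7  94.5]
spacer0 [511.8  85.4] 0.95 [657.8  92.4]
spacer0 [519.3  33. ] 0.82 [667.2 136. ]
spacer0 [506.8 129.2] 0.68 [650.9  53.5]
w2 4.275 [658.8 101.7 189.9] [ 7.726e-01  6.349e-01 -3.000e-04 -1.000e-04]
clamp [321.3 185.6] 0.33 [661.5  95.3]
paddle_back [145.  390.7] 0.67 [448.8 -64.5]
stop [146.9 231.3] 0.97 [476.7  84.7]
stop [150.6 252.6] 0.64 [472.7  61.3]
cell [152.  254.3] 0.88 [473.5  59.1]
vial [155.3 286.3] 0.58 [464.6  22.5]
tray [321.  185.7] 0.76 [661.2  95.2]
spacer0 [319.6 231. ] 0.98 [651.2  51.7]
spacer0 [316.5 191.6] 0.56 [656.1  92.5]
spacer0 [319.  143.5] 0.55 [667.5 137.8]
```

View pics/w1b.png

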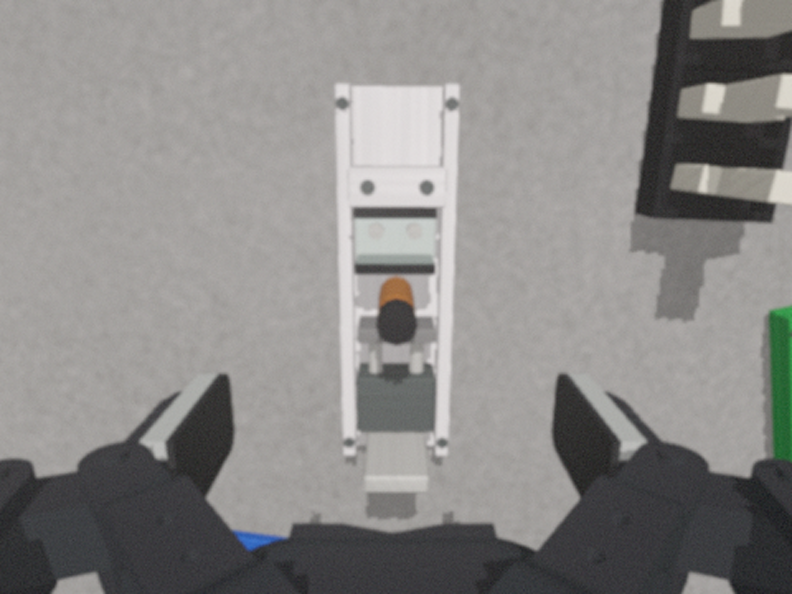

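View pics/w2b.png

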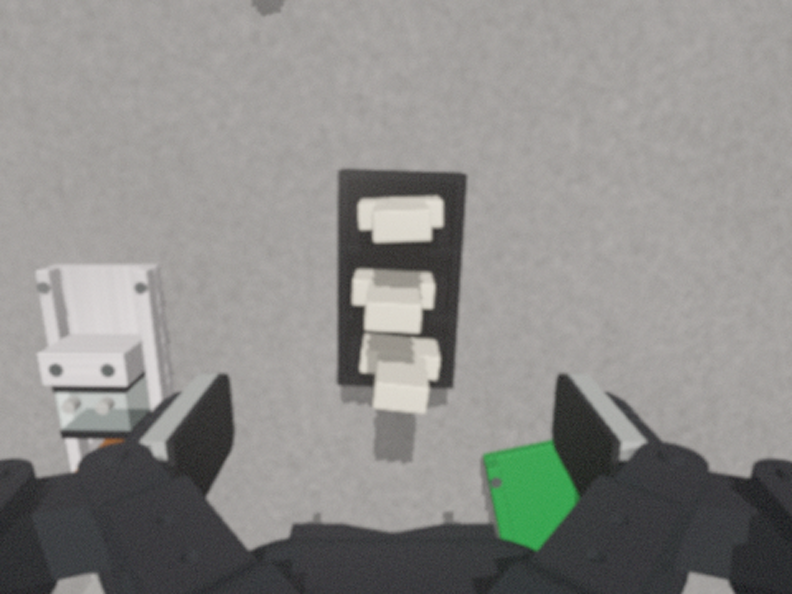

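Picture w1 confirms the aluminium clamp. The vial cap is at about (320,215) full pixels, the nose plate is behind it and the cell face is at row ~184. Picture w2 shows three spacers in the tray, tab tops at about (324,157), (319,213) and (323,260). I'm now fitting poses from the edges.

```bash
python3 - <<'E'
from h import *
f=lambda u,v:(80+u/1.65,20+v/1.65)
def S(n):
    a=np.load(n+".npy");return dict(tcp_pos=a[:3],orientation=a[3:])
s=S("w1")
w=np.array([p2w("wrist",f(*q),20,s)[:2] for q in[(335,84),(460,84),(449.5,457),(343.5,457)]]);print(w.round(1))
d=w[0]+w[1]-w[2]-w[3];yaw=np.arctan2(-d[0],d[1]);print("len",np.linalg.norm(d)/2,"yaw",yaw)
e=w[1]-w[0];print("wid",np.linalg.norm(e),np.arctan2(e[1],e[0]))
o=w.mean(0);print("o",o)
M=np.array([[np.cos(yaw),-np.sin(yaw)],[np.sin(yaw),np.cos(yaw)]])
for n,q,z in[("stop front-top",(397,207),42),("stop back",(397,167),42),("cell top front edge",(395,264),38),("cell bot front",(395,273),8),("cell glass back",(395,208),38),("nose top front",(365,318),38),("noseR",(428,318),38),("vial cap",(396.5,321),74),("paddle top back",(396,490),80),("paddle top front",(396,478),80),("padL",(365,480),80),("padR",(428,480),80)]:
    p=p2w("wrist",f(*q),z,s)[:2];print(n,p.round(1),(M.T@(p-o)).round(1))
s=S("w2")
for q in[((373,241),(433,241)),((365,332),(422,332)),((375,411),(428,412))]:
    a,b=[p2w("wrist",f(*x),82,s)[:2] for x in q];e=b-a;y=np.arctan2(e[1],e[0])
    print("sp",(a+b)/2+7*np.array([-np.sin(yaw),np.cos(yaw)]),np.linalg.norm(e),y)
for q in[((357,200),(443,198)),((352,269),(435,272)),((361,336),(440,339))]:
    a,b=[p2w("wrist",f(*x),40,s)[:2] for x in q];e=b-a;y=np.arctan2(e[1],e[0])
    print("foot",(a+b)/2-7*np.array([-np.sin(yaw),np.cos(yaw)]),np.linalg.norm(e),y)
E
```

```text
[[455.6 142. ]
 [520.  129.4]
 [478.1 -87. ]
 [412.6 -74.1]]
len 220.38035103787993 yaw -0.193781064955644
wid 65.61868054968397 -0.19292999372320394
o [466.60126655  27.59916247]
stop front-top [475.5  74.9] [-0.3 48.1]
stop back [479.3  94.5] [-0.4 68.1]
cell top front edge [468.7  45. ] [-1.3 17.5]
cell bot front [466.7  33.5] [-1.1  5.8]
cell glass back [474.4  74.1] [-1.3 47.2]
nose top front [446.8  18.5] [-17.7 -12.7]
noseR [480.7  11.9] [ 16.9 -12.7]
vial cap [465.3  24.9] [-0.8 -2.9]
paddle top back [448.  -62.5] [ -0.9 -92. ]
paddle top front [449.4 -55.6] [ -0.9 -84.9]
padL [433.7 -53.7] [-16.7 -86.1]
padR [465.2 -59.9] [ 15.5 -86.1]
sp [670.41956719 134.51631024] 26.688104061359013 -0.1946855756761335
sp [658.03505355  93.43754004] 26.520255547063865 -0.19499210013372928
sp [653.98590737  52.67483675] 25.7536202832471 -0.21625401638236175
foot [669.84408582 135.56158376] 44.20457122147332 -0.17154993106625413
foot [659.33509058  99.30463332] 44.139427785911366 -0.23184122879727975
foot [655.84383461  61.59103673] 43.46903629479626 -0.2352580688774724
```

Clamp fit: 220 x 65.6 mm, yaw -0.194, as it should be. The stop face is at local y = 48, so the cell face is at about 12 and the gap is about 32 mm. One spacer should give roughly 8 mm of nose press. Next: move the vial.

```bash
cat >>h.py <<'E'
O=(466.6,27.6);YAW=-0.1935;W=frame(O,YAW);Q=quat(YAW)
E
python3 - <<'E'
from h import *
manip.movep(W(-.6,-3.3,130),Q)
manip.line_to(W(-.6,-3.3,51),Q,speed=100)
gripper_close(20);s=status.sense();print(s["grip_width"],s["gripper_force"],s["tcp_pos"])
manip.line_to(W(-.6,-3.3,130),speed=120)
manip.line_to(W(-125,20,130),speed=200)
manip.line_to(W(-125,20,50),speed=120)
print(manip.line_to(W(-125,20,40),speed=20,stop_force=3),status.sense()["tcp_pos"])
release()
manip.line_to(W(-125,20,150),speed=150)
manip.movep(W(0,0,190),Q)
s,im=snap("wrist","w3");np.save("w3.npy",np.r_[s["tcp_pos"],s["orientation"]])
print(s["time_s"])
cv2.imwrite("pics/w3b.png",cv2.resize(im[20:380,80:560,::-1],None,fx=1.65,fy=1.65,interpolation=2))
E
```

```text
19.14057879242194 21.55463529517874 [465.44822161  24.47593828  51.10274487]
True [348.01568511  71.25112445  42.90674612]
12.075
```

View pics/w3b.png

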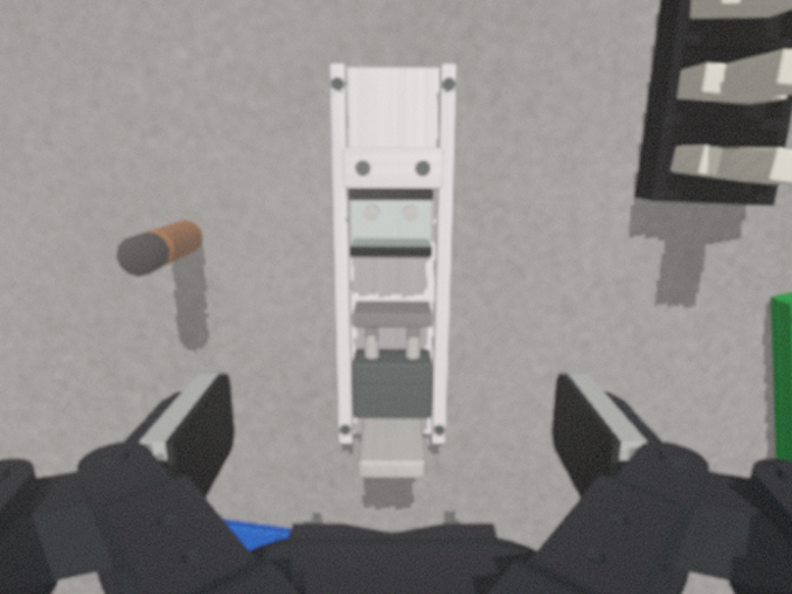

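The vial stands on the bench at about (160,165) full pixels and the gap is empty. Next I'll pick the spacer at the tray's +y end, whose tab and foot estimates agree, and insert it near the cell.

```bash
python3 - <<'E'
from h import *
f=lambda u,v:(80+u/1.65,20+v/1.65)
a=np.load("w3.npy");s=dict(tcp_pos=a[:3],orientation=a[3:])
M=R.from_euler("z",YAW).as_matrix()
for n,v,z in[("stop",188,42),("cellface",256,38),("nose",316,38)]:
    print(n,(M.T@(p2w("wrist",f(391,v),z,s)-[*O,0])).round(1))
A=np.array([670.2,135.0])
manip.movep([*A,150],Q)
manip.line_to([*A,64],speed=100)
gripper_close(30);s=status.sense();print(s["grip_width"],np.round(s["tcp_pos"],1),s["ft_force"])
manip.line_to([*A,150],speed=100)
s,im=snap("wrist","w4");np.save("w4.npy",np.r_[s["tcp_pos"],s["orientation"]])
manip.movep(W(0,2,150),Q)
s,im2=snap("wrist","w5");print(s["time_s"],s["grip_width"],s["tcp_pos"])
cv2.imwrite("pics/w5b.png",cv2.resize(im2[40:400,80:560,::-1],None,fx=1.65,fy=1.65,interpolation=2))
E
```

```text
stop [-1.3 48.2 42. ]
cellface [-1.4 12.5 38. ]
nose [ -1.4 -20.7  38. ]
25.565406025411466 [670.3 135.   64.1] [-0.47444396  0.19981409  0.86239216]
16.6083 25.3103682475879 [468.06024251  29.56791613 150.31802399]
```

View pics/w5b.png

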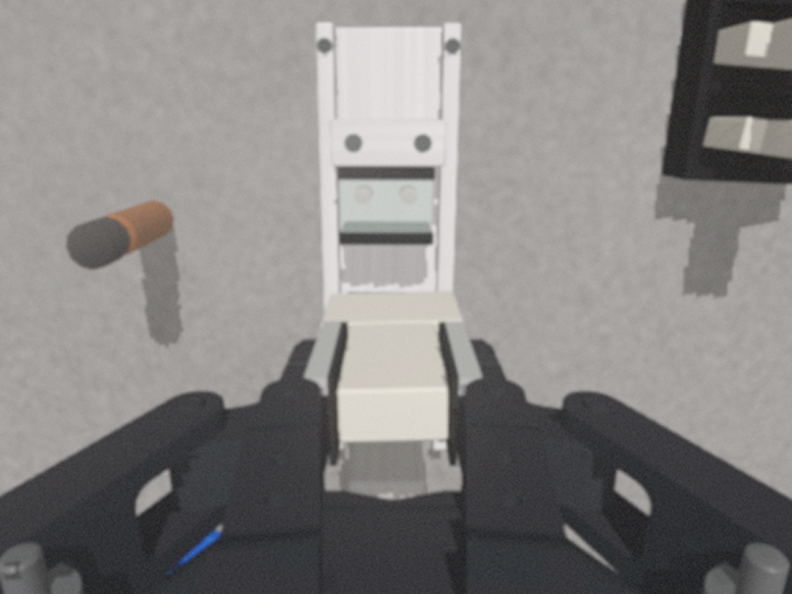

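```bash
python3 - <<'E'
from h import *
f=lambda u,v:(80+u/1.65,40+v/1.65)
s=status.sense();M=R.from_euler("z",YAW).as_matrix()
L=lambda u,v,z:(M.T@(p2w("wrist",f(u,v),z,s)-[*O,0])).round(1)
print("tcp",(M.T@(s["tcp_pos"]-np.array([*O,0]))).round(1))
for n,u,v,z in[("tab+y",393,388,168),("tab-y",393,441,168),("foot+y top",392,322,126),("foot+y bot",392,293,96),("footL",324,300,104),("footR",461,300,104),("railinL",336,170,20),("railoutL",318,150,20),("railoutR",460,150,20)]:print(n,L(u,v,z))
E
```

```text
tcp [  1.2   2.3 150.2]
tab+y [  1.5   9.  168. ]
tab-y [  1.5  -4.8 168. ]
foot+y top [  1.3   8.6 126. ]
foot+y bot [ 1.4  8.  96. ]
footL [-22.    8.1 104. ]
footR [ 25.1   8.1 104. ]
railinL [-25.3  44.6  20. ]
railoutL [-33.6  54.   20. ]
railoutR [33.7 54.  20. ]
```

```bash
python3 - <<'E'
from h import *
M=R.from_euler("z",YAW).as_matrix();loc=lambda:(M.T@(status.sense()["tcp_pos"]-np.array([*O,0]))).round(1)
manip.line_to(W(0,2.5,130),Q,speed=80);manip.wait(.2);print(loc())
manip.line_to(W(0,2.5,72),speed=80)
print(manip.line_to(W(0,2.5,59),speed=20,stop_force=5),loc(),status.sense()["ft_force"])
manip.line_to(W(0,2.5,62),speed=20) if loc()[2]<60 else None
release();manip.wait(.2)
manip.line_to(W(0,2.5,150),speed=120)
manip.movep(W(0,0,190),Q)
s,im=snap("wrist","w6");np.save("w6.npy",np.r_[s["tcp_pos"],s["orientation"]]);print(s["time_s"])
cv2.imwrite("pics/w6b.png",cv2.resize(im[100:340,200:440,::-1],None,fx=2.4,fy=2.4,interpolation=2))
E
```

```text
[  0.3   2.6 130.4]
True [-0.1  2.6 61.9] [-1.56545757  0.83636094  6.86025306]
20.6417
```

View pics/w6b.png

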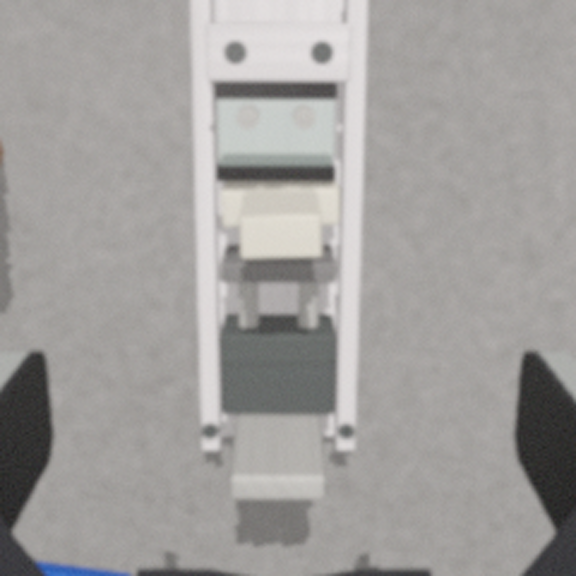

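The spacer stands upright on the floor (contact height as predicted). Now I'll go behind the paddle with the fingers closed and push in small steps, logging force.

```bash
cat >push.py <<'E'
from h import *
M=R.from_euler("z",YAW).as_matrix()
def st():
    s=status.sense();return (M.T@(s["tcp_pos"]-np.array([*O,0])))[1],(M.T@s["ft_force"])[1]
E
python3 - <<'E'
from push import *
gripper_close(20)
manip.movep(W(0,-135,130),Q)
manip.line_to(W(0,-135,56),speed=100);manip.wait(.2);y0,f0=st();print(y0,f0,status.sense()["time_s"])
y=-112;manip.line_to(W(0,y,56),speed=40);lg=[]
while y<-76:
    manip.line_to(W(0,y,56),speed=40);manip.wait(.1);a,b=st();lg.append((round(a,1),round(b-f0,1)))
    if abs(b-f0)>16:break
    y+=2
print(lg,status.sense()["time_s"])
snap("wrist","w7");s,im=snap("scene","s7")
cv2.imwrite("pics/s7b.png",cv2.resize(im[170:270,290:380,::-1],None,fx=6,fy=6,interpolation=2))
E
```

```text
-135.0532071628619 0.16440917247643097 23.1917
[(np.float64(-112.1), np.float64(0.2)), (np.float64(-110.0), np.float64(-0.6)), (np.float64(-108.0), np.float64(-0.9)), (np.float64(-106.1), np.float64(-1.3)), (np.float64(-104.0), np.float64(-1.0)), (np.float64(-102.0), np.float64(-2.7)), (np.float64(-100.0), np.float64(-1.6)), (np.float64(-98.0), np.float64(-3.2)), (np.float64(-96.0), np.float64(-2.9)), (np.float64(-94.0), np.float64(-3.4)), (np.float64(-92.0), np.float64(-3.7)), (np.float64(-90.0), np.float64(-3.1)), (np.float64(-88.1), np.float64(-4.4)), (np.float64(-86.2), np.float64(-5.6)), (np.float64(-84.4), np.float64(-7.6)), (np.float64(-82.6), np.float64(-9.4)), (np.float64(-80.8), np.float64(-10.1)), (np.float64(-80.1), np.float64(-22.9))] 30.2167
```

View pics/s7b.png

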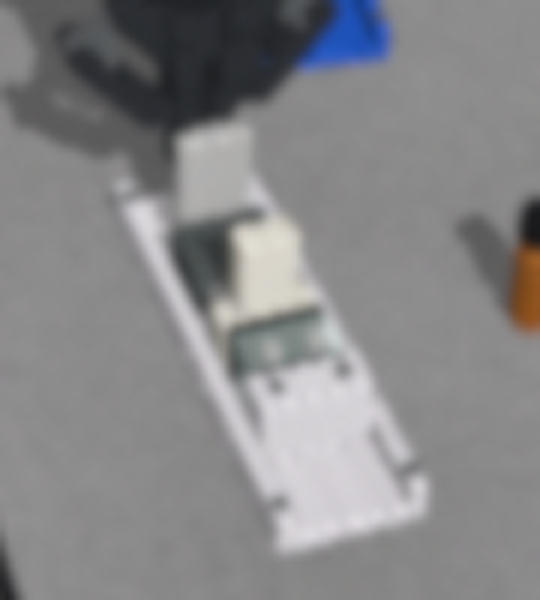

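One spacer makes it tight. The pusher reaches the end of its travel (26 mm from contact at -106 to -80), and the force rises 0.8–1 N/mm over the last ~8 mm, so the nose is pressed about 7–8 mm. The picture shows the spacer upright against the cell and the vial standing. I'll ease the push slightly and hand in.

```bash
python3 - <<'E'
from push import *
manip.line_to(W(0,-79,56),speed=20);manip.wait(.8);print(st(),status.sense()["time_s"])
print(manip.hand_in())
E
```

```text
(np.float64(-80.21132845982237), np.float64(-13.904619106497963)) 31.3667
the job is handed in; nothing more can be done
None
```

I handed the job in at about 31 s: the vial stands on the bench clear of the clamp, and one spacer is in the gap with two left in the tray. The gripper is holding the pusher at the end of its travel, with the nose plate pressed back about 7–8 mm, estimated from the measured gap and the push force.

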